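Set a cast test piece under the bench magnifier

ROBOT

A 7-joint arm with a two-finger parallel gripper is mounted at the origin on the work surface. World frame = base frame: x ahead of the robot, y to its left, z up, the work surface at z = 0. Lengths are in m, angles in rad, forces in N, time in s.
With the tool pointing down it reaches from about 0.425 to 0.825 m from the base axis. Payload 3.6 kg.
Tool frame: the origin (TCP) lies at the very end of the fingers, on their centre line; the grasp point (between the pads) lies 19 mm behind it; z points along the fingers, y is the line along which they close (so a half turn about z gives the same grasp; the last joint's range is limited). The gripper opens to 93 mm and grips with 3 to 60 N. Pads are 15 mm wide; open, the fingers measure 128 mm over their backs; the gripper's body (75 mm by 188 mm) begins 65 mm behind the grasp point.
Start: joints at [-0.026, 0.615, -0.013, 1.423, 0.008, 1.103, -0.04], TCP at [0.65, 0, 0.219] pointing down, gripper open.
Joint ranges: [-3.12, 3.12], [-0.3, 2.06], [-1.34, 1.32], [0.26, 2.42], [-1.36, 4.5], [0.01, 1.98], [-2.84, 2.84]. Speed limits (rad/s): [2.79, 2.79, 3.14, 3.14, 3.14, 3.14, 3.14].

INTERFACE

Orientations are given as a unit quaternion [x, y, z, w].
In Python, from workcell import * gives the robot as it stands. The module is installed in compiled form; this text tells all that it offers.
- The arm moves only by the tool drive_tool, never from a script. Its argument "steps" is a list of rows, each a list of 7 numbers: the shift along the world's x, y, z in cm, then the turn, a rotation vector about the world's x, y, z in rad, then the closure, from -1 (fully open) to 1 (shut). A call has 1 to 20 rows; each row shifts and turns the commanded pose from where the row before left it; what a row does not reach is not made up. A row lasts 1/12 s, in which the tool goes at most 41.7 mm and 7.16 degrees, less where a joint would pass 70% of its speed; a pose out of reach is approached as far as the arm can. A call with a gripper value outside its range is refused whole. The fingers move at their own pace and stop on an object; the grip force is fixed at half the most. Time passes only in rows, so rows that do not move let the fingers close. It gives the time, the measured TCP pose, the force, the opening and the grip force at its end, in the units of the state.
- read_state(): the state, without advancing time (a new reading comes with each control period).
- grab_frame(name): name is "scene" or "side" or "wrist"; returns (picture, depth): 480x640x3 uint8, blue, green, red; 480x640 float32, m along the optical axis (not along the pixel's ray), 0 where there is no reading.
- get_calibration(name): a dict with "K" (3x3 intrinsics, pixels), "k1" (the pictures are not rectified: a ray, as slopes to the right and down, at radius r is drawn at 1 + k1 r^2 times it, then the intrinsics apply), "R" (3x3) and "t" (3): a world point X has camera coordinates R X + t; the wrist camera has in their place "hand_eye" (4x4, takes a point from camera to tool coordinates, whose origin is the TCP and whose axes are the flange's). Camera axes: x right, y down, z forward; pixel columns grow to the right and rows downward; lengths in m; the calibration is good to about 2 mm. A picture is of the moment at which its call begins: read the wrist's pose just before it. get_calibration takes no time and is no camera call.
- close_job(): hands the job in; it is judged then, once.
The state is a dict: "t": time; "q": joint angles; "dq": joint speeds; "joint_torque": joint torques, N m; "eef_pos": TCP position; "eef_rot": TCP orientation; "contact_force": force on the tool from outside, world axes, zero at the start; "ft_torque": the same for the moment, N m; "width": finger opening in m; "grasp_force": force on a finger pad.
Only numpy, scipy, OpenCV 4.12 (cv2) and the standard library are available. Lean on these libraries where they do the work, as an engineer would, in place of code of your own. Each camera call takes 0.05 s, during which the arm holds its last target. There are 200 camera calls.

TASK

Get the cast metal test piece ready for inspection: turn it on its ring-marked place of the inspection board so that it lies flat there with its stem pointing straight at the index stud in front of that place. Then swing the magnifier arm round until the lens is centred over the round head of the piece. Leave the steel bowl and the sample jars where they are.

Things in the scene. Friction and masses are not known exactly. Their poses are not given: they have to be found in the camera images.
- stand: Fixed stand: grey board 300 (x) by 420 (y) mm, 12 mm thick, from 240 mm in front (-x) to 60 mm behind its steel post (24 mm across, foot 64 mm across, 14 mm high). Origin: post axis, board's underside, on the table; z up, -x to the robot's side, y left. The piece lies on one of its two places (dark rings 74 mm across), the bowl on the other, either way round.
- lens_arm (a joint): Hinge of the magnifier arm, upright axis on the post. 0: arm along the stand's -x; positive: counter-clockwise from above (lens to the stand's right, -y). Lens over the left place at -1.1 rad, the right at +1.1; stops at -1.6 and 1.6. Starts between the places. Stays where it is left (friction 0.22 N m, about 1 N at the handle).
- post (a point): Top of the steel post, on the hinge axis, 162 mm above the table.
- lens (a point): Centre of the lens, 170 mm from the hinge axis, 177 mm above the table. White ring 106 mm outside, 92 mm clear inside, 18 mm high, its underside 168 mm above the table; a white bar 20 mm wide joins it to the post.
- handle (a point): Top of the upright black round handle at the outer rim of the lens ring, 18 mm across, 219 mm from the hinge axis in line with the lens; its top is 228 mm above the table, and it stands 37 mm clear above the lens ring.
- piece: Loose cast aluminium test piece, about 0.2 kg: round head 54 mm across, 24 mm high, with one straight stem 16 mm wide, 14 mm high, that ends 78 mm from the head's centre. Origin at the centre of the head's underside, lying on the board (12 mm above the table); z up, the stem points along -x. When it is right, its axes are parallel to the stand's.
- stem_end (a point): Middle of the stem's end face, 78 mm from the head's centre, 7 mm above the piece's underside.
- place_left (a point): Centre of the left (+y) ring-marked place on the board's top, 77 mm in front (-x) of the post axis and 152 mm to its left: 170 mm from the axis.
- place_right (a point): Centre of the right (-y) ring-marked place, likewise 77 mm in front and 152 mm to the right of the post axis.
- stud_left (a point): Top centre of the index stud of the left place: dark steel, 14 mm across, 18 mm high, fixed on the board 100 mm from the place's centre along the stand's -x; a thin dark line on the board runs to it.
- stud_right (a point): The same for the right place.
- bowl: Loose steel bowl 72 mm across, 34 mm high, on the other place; to be left alone. Origin under its centre.
- jar_a: White sample jar 80 mm across, 150 mm high, on the table to the left; to be left alone. Origin under its centre.
- jar_b: The same, on the table to the right.
Things that resemble listed ones, but are neither listed nor needed, are in the scene too. Leave any red look-alike of the piece alone.

How it is judged:
On the way, in this order (a step that is already met when the one before it is completed fails the run):
1. the piece lies flat on its place with its stem pointing at the stud (((horizontal distance between piece and place_left below 0.018 m and angle between the x axis of piece and the x axis of stand, either way round below 0.2 rad and horizontal distance between stem_end and stud_left below 0.08 m) or (horizontal distance between piece and place_right below 0.018 m and angle between the x axis of piece and the x axis of stand, either way round below 0.2 rad and horizontal distance between stem_end and stud_right below 0.08 m)) and angle between piece's own z axis and vertical below 0.06 rad and height (world z) of piece below 0.015 m), for 0.2 s.
2. the lens is over the head of the piece (all of step 1 and horizontal distance between lens and piece below 0.018 m), for 0.2 s.
At the end, for the whole second after the job is handed in: Piece flat on the board, head within 18 mm of its place's centre, stem within 0.2 rad of pointing at the stud (not the opposite way); lens centre within 18 mm, seen from above, of the head's centre; arm and piece at rest; bowl and jars not moved over 20 mm (all of step 2 and velocity of joint lens_arm between -0.03 and 0.03 rad/s and linear speed of piece below 0.01 m/s); the robot touches nothing.
It fails at once if the bowl or a jar is moved more than 20 mm (distance of any of bowl, jar_a, jar_b from where it was at the start of the episode above 0.02 m).
It also fails if it takes over 64 s, if anything falls off the work surface, if the arm or the gripper's body presses on something with over 40 N, if the wrist force passes 120 N, or if a joint passes its speed limit or range.

## Working session

There is one attempt and no reset: what is moved stays moved. The work goes in short steps, Python scripts to look and compute and a tool call to move; the robot and the scene stay as the last step left them, time stands still between calls to the robot, and variables do not carry over. Pictures are saved under pics/ and viewed, at most 10 in all, crops included, and the job is handed in when it is done.

Besides the shell and the picture viewer there is one more tool, called after "Request:" by a JSON object that holds its "api" and its "payload", one argument or row to a line. drive_tool: Moves the arm, as the interface text tells. Its arguments: {"type":"object","properties":{"steps":{"type":"array"}},"required":["steps"]}

```bash
mkdir -p pics
cat > h.py <<'E'
from workcell import *
import numpy as np, cv2
from scipy.spatial.transform import Rotation as Ro
def cam(n):
    c=get_calibration(n); K=np.array(c["K"]);
    if n=="wrist":
        s=read_state(); T=np.eye(4); T[:3,:3]=Ro.from_quat(s["eef_rot"]).as_matrix(); T[:3,3]=s["eef_pos"]
        M=T@np.array(c["hand_eye"]); R=M[:3,:3].T; t=-R@M[:3,3]
    else: R=np.array(c["R"]); t=np.array(c["t"])
    return K,np.array([c["k1"],0,0,0,0.]),R,t
def ray(C,u,v):
    K,d,R,t=C; p=cv2.undistortPoints(np.array([[[u,v]]],float),K,d)[0,0]
    return -R.T@t, np.array([p[0],p[1],1.])
def onz(C,u,v,z):
    o,r=ray(C,u,v); w=C[2].T@r; return o+w*(z-o[2])/w[2]
def proj(C,X):
    K,d,R,t=C; return cv2.projectPoints(np.array(X,float).reshape(-1,1,3),cv2.Rodrigues(R)[0],t,K,d)[0][:,0]
def cloud(C,D):
    K,d,R,t=C; v,u=np.mgrid[:480,:640]; p=cv2.undistortPoints(np.stack([u,v],-1).reshape(-1,1,2).astype(float),K,d)[:,0]
    P=np.c_[p,np.ones(len(p))]*D.reshape(-1,1); W=(P-t)@R; W[D.ravel()==0]=np.nan; return W.reshape(480,640,3)
E
python3 - <<'E'
from h import *
for n in ("scene","side","wrist"):
    C=cam(n); p,d=grab_frame(n); cv2.imwrite(f"pics/{n}.png",p); np.savez(f"pics/{n}.npz",p=p,d=d,K=C[0],k=C[1],R=C[2],t=C[3]); print(n,-C[2].T@C[3],C[2][2])
s=read_state(); print(s)
E
```

```text
scene [1.0668179  0.64655579 1.25489355] [-0.35731578 -0.47987568 -0.80127696]
side [ 0.40541357 -1.16254457  0.8358685 ] [ 0.12234771  0.86151562 -0.49276959]
wrist [0.64921805 0.07977132 0.38294728] [-0.00241686 -0.28347307 -0.95897715]
{'t': 0.15, 'q': array([-0.02649601,  0.61570972, -0.01259525,  1.42454094,  0.00811267,
        1.10342124, -0.04037682]), 'dq': array([-0.00069782, -0.00034305, -0.00039803, -0.00423176, -0.00047856,
        0.00155643,  0.00028405]), 'joint_torque': array([ 1.13936116e-03, -4.59350109e+01,  2.09416850e-01, -1.65943640e+01,
       -6.11101720e-02,  1.81601685e-02,  1.63591380e-04]), 'eef_pos': array([ 6.49378841e-01, -3.62256158e-06,  2.17735799e-01]), 'eef_rot': array([ 7.07081106e-01,  7.07131727e-01, -7.32346525e-04, -7.01908244e-04]), 'contact_force': array([0.15461354, 0.60266562, 0.14055821]), 'ft_torque': array([ 0.03739679, -0.02246465,  0.03757611]), 'grasp_force': 0.0, 'width': 0.0929708800091492}
```

View pics/scene.png

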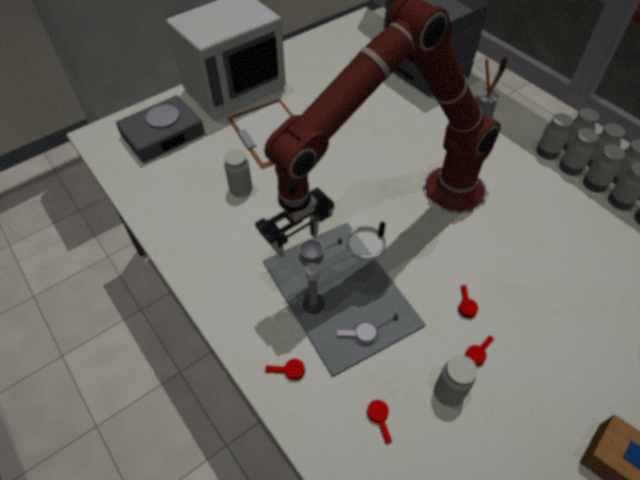

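View pics/side.png

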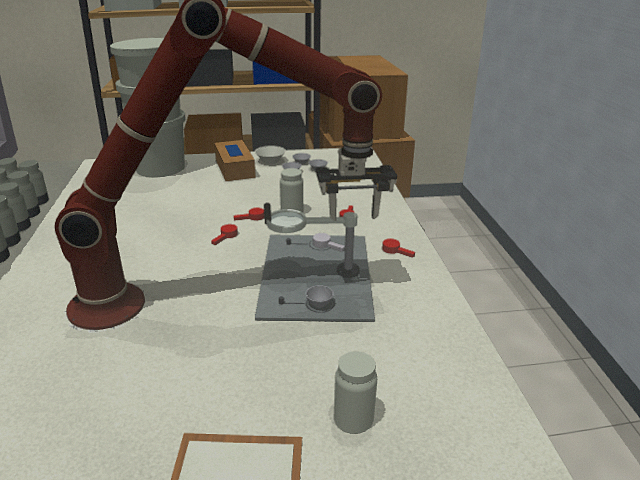

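The scene view shows the piece on the left place with its head near (366,332) and its stem pointing the wrong way, to (340,333). Its stud is at (396,317). The bowl is on the right place at (312,250), the post top near (312,268), and the lens near (366,243) with its handle at (381,228). I'll enlarge this area.

Run:
```python
import cv2
p=cv2.imread("pics/scene.png")[215:380,255:435]; cv2.imwrite("pics/c1.png",cv2.resize(p,None,fx=4.4,fy=3.6*1,interpolation=cv2.INTER_CUBIC) if 0 else cv2.resize(p,(648,594),interpolation=cv2.INTER_CUBIC))
p=cv2.imread("pics/side.png")[195:325,245:405]; cv2.imwrite("pics/c2.png",cv2.resize(p,(720,585),interpolation=cv2.INTER_CUBIC))
```

```text
(no output)
```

View pics/c1.png

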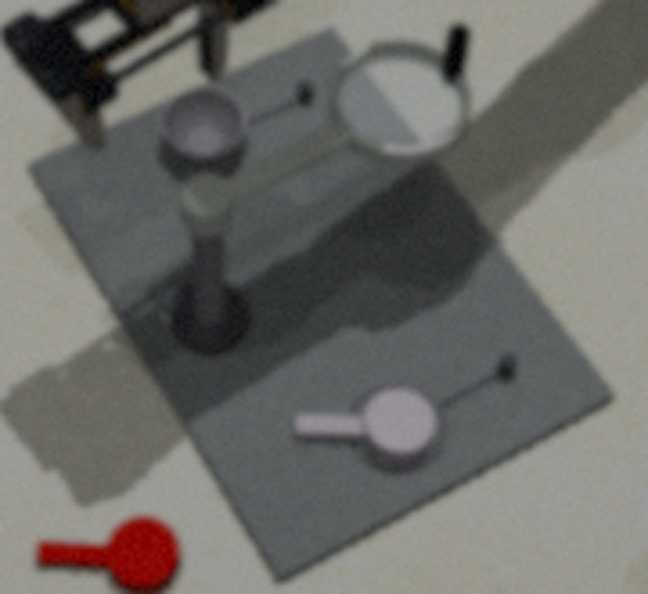

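View pics/c2.png

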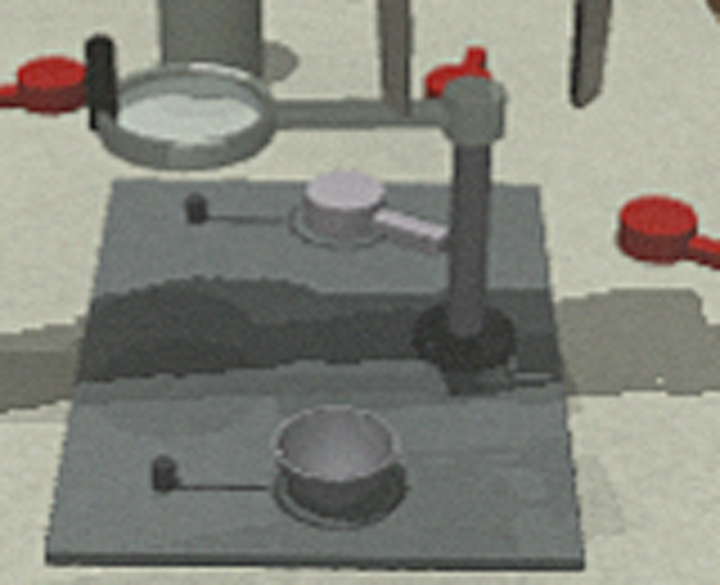

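In the enlarged scene crop the head's top is at (400,420) and the stem's end at (297,424). The stud tops are at (507,360) and (306,90), and the board corners at (612,397), (280,580), (32,168) and (333,30). In the side crop the head's top is at (345,190), the studs at (196,200) and (163,463), the handle at (100,42), and the corners at (47,555), (583,565), (540,186) and (115,183). Next I fit the stand pose to these points.

```bash
cat > fit.py <<'E'
from h import *
from scipy.optimize import least_squares
L=lambda n:(lambda z:(z["K"],z["k"],z["R"],z["t"]))(np.load(f"pics/{n}.npz"))
Cs=L("scene");Cd=L("side")
A=lambda l:np.array(l,float)/3.6+[255,215]
B=lambda l:np.array(l,float)/4.5+[245,195]
obj=np.array([[-.24,.21,.012],[.06,.21,.012],[.06,-.21,.012],[-.24,-.21,.012],[-.177,.152,.030],[-.177,-.152,.030]])
a=A([[612,397],[280,578],[32,168],[333,30],[507,359],[306,87]]); b=B([[115,183],[540,186],[583,563],[47,553],[196,198],[163,460]])
def W(p,X):
    c,s=np.cos(p[2]),np.sin(p[2]); return np.c_[c*X[:,0]-s*X[:,1]+p[0],s*X[:,0]+c*X[:,1]+p[1],X[:,2]]
r=least_squares(lambda p:np.r_[(proj(Cs,W(p,obj))-a).ravel(),(proj(Cd,W(p,obj))-b).ravel()],[.7,0,0])
p=r.x; print("stand",p); print(r.fun.reshape(-1,2).round(1).tolist())
pl=W(p,np.array([[-.077,.152,.012],[-.177,.152,.03],[-.077,-.152,.012],[-.177,-.152,.03]])); print("places/studs",pl)
for n,C,f,h,e,ha in (("scene",Cs,A,(400,420),(297,424),(459,32)),("side",Cd,B,(345,190),(447,232),(100,42))):
    H=onz(C,*f(h),.036);E=onz(C,*f(e),.026);h=onz(C,*f(ha),.228);d=E-H
    print(n,"head",H,"stemend",E,"len",np.hypot(*d[:2]),"dir",np.arctan2(d[1],d[0]),"handle",h,np.hypot(*(h-[*p[:2],0])[:2]),np.arctan2(*(h[:2]-p[:2])[::-1]))
    z=np.load(f"pics/{n}.npz"); w=cloud(C,z["d"])
    m=(abs(w[...,0]-H[0])<.1)&(abs(w[...,1]-H[1])<.1)&(abs(w[...,2]-.036)<.006)
    q=w[m];print("cloud head",q.shape,np.nanmedian(q,0),q.min(0),q.max(0))
    for j,g in (("jara",(.2,)),):
        m=(w[...,2]>.13)&(w[...,2]<.158)&(abs(w[...,1])>.25)&(w[...,0]>.3)&(w[...,0]<1)&(abs(w[...,1])<.7)
        for sg in (1,-1):
            q=w[m&(w[...,1]*sg>0)]
            if len(q):print("jar",sg,len(q),np.median(q,0))
E
python3 fit.py
```

```text
stand [ 0.65473136  0.06798165 -0.14180868]
[[0.5, -0.4], [-1.4, 0.7], [-2.4, -1.6], [-1.0, -1.3], [-0.4, 0.8], [-1.0, -0.2], [-1.1, -2.0], [-0.6, -1.3], [0.2, -1.8], [-1.6, -1.3], [-0.5, -0.8], [-0.5, 0.1]]
places/studs [[ 0.59998703  0.22933858  0.012     ]
 [ 0.50099083  0.24347197  0.03      ]
 [ 0.55702154 -0.07160986  0.012     ]
 [ 0.45802534 -0.05747647  0.03      ]]
scene head [0.59897566 0.23345195 0.036     ] stemend [0.65842189 0.18546542 0.026     ] len 0.0763973870872879 dir -0.6791313353436502 handle [0.434815   0.08753122 0.228     ] 0.22078357996222225 3.0529302503712183
cloud head (315, 3) [0.6028307  0.2326852  0.03693863] [0.50063143 0.19065342 0.03005003] [0.6609889  0.2589266  0.04197639]
jar 1 726 [0.53459369 0.48170045 0.15019123]
jar -1 348 [ 0.57726875 -0.43458924  0.14920111]
side head [0.60194808 0.22720937 0.036     ] stemend [0.66417119 0.18111552 0.026     ] len 0.07743615858395941 dir -0.637576222699431 handle [0.43773555 0.07984584 0.228     ] 0.2173198976437425 3.086972299744027
cloud head (151, 3) [0.60005655 0.22666629 0.03543846] [0.57290249 0.20122045 0.03001629] [0.62496066 0.25793478 0.04037987]
jar 1 231 [0.52972729 0.46410089 0.14816255]
jar -1 1011 [ 0.57264695 -0.45492568  0.14946507]
```

The two views agree with each other and with the given sizes: stem length 76–77 mm, handle radius 217–221 mm. The stand is at (0.655, 0.068) with yaw −0.14. The head is at about (0.600, 0.230), with the stem pointing at −0.66 rad and the target at +3.0. So I turn the piece −2.62 rad, after moving above it with the fingers across the stem.

Request:
{"api": "drive_tool", "payload": {
  "steps": [
    [0,0,2,0,0,0,-1],
    [-0.5,2.3,0,0,0,0.09,-1],
    [-0.5,2.3,0,0,0,0.09,-1],
    [-0.5,2.3,0,0,0,0.09,-1],
    [-0.5,2.3,0,0,0,0.09,-1],
    [-0.5,2.3,0,0,0,0.09,-1],
    [-0.5,2.3,0,0,0,0.09,-1],
    [-0.5,2.3,0,0,0,0.09,-1],
    [-0.5,2.3,0,0,0,0.09,-1],
    [-0.5,2.3,0,0,0,0.09,-1],
    [-0.5,2.3,0,0,0,0.1,-1],
    [0,0,0,0,0,0,-1],
    [0,0,0,0,0,0,-1],
    [0,0,0,0,0,0,-1]
  ]
}}

```text
t: 1.32
eef_pos: [0.6003, 0.2286, 0.2382]
eef_rot: [0.325, 0.946, -0.001, 0.0]
contact_force: [-0.6, 0.1, -0.3]
width: 0.0928
grasp_force: 0.0
```

Run:
```python
from h import *
s=read_state(); print(s["q"],s["eef_pos"],Ro.from_quat(s["eef_rot"]).as_matrix()[:,1])
C=cam("wrist");p,d=grab_frame("wrist");cv2.imwrite("pics/w1.png",p); np.savez("pics/w1.npz",p=p,d=d,K=C[0],k=C[1],R=C[2],t=C[3])
w=cloud(C,d); m=(abs(w[...,2]-.036)<.005)&(np.hypot(w[...,0]-.6,w[...,1]-.23)<.06)
q=w[m]; print(len(q),np.median(q,0),np.percentile(q,2,0),np.percentile(q,98,0)); print(proj(C,[[.6,.23,.036],[.501,.2435,.03],[.661,.183,.026]]))
```

```text
[-0.25146128  0.59846393 -0.25884365  1.41345074  0.16011901  1.15124955
  0.37513626] [0.60026718 0.22861063 0.23823175] [ 0.61546519  0.78816248 -0.00158253]
2093 [0.59857514 0.23448443 0.03510223] [0.5750238  0.21033629 0.03333785] [0.6227144  0.25801224 0.03670846]
[[321.97260743 215.79242168]
 [270.30487648 127.65073541]
 [322.43827043 281.95534812]]
```

View pics/w1.png

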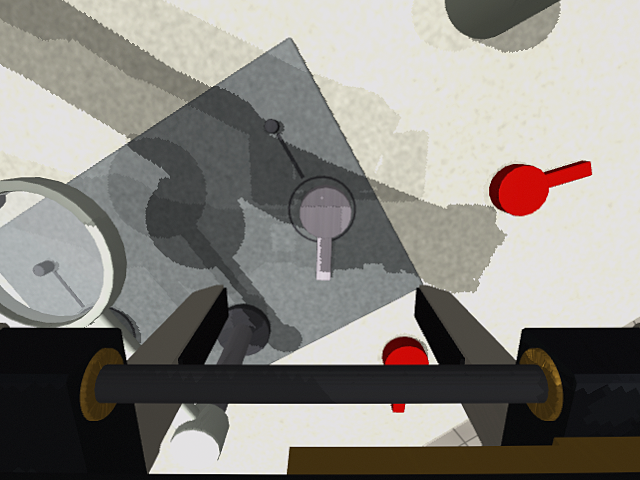

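The wrist view shows the head's top at about (325,213), the place's ring centred at (322,208), the stud top at (272,126), the stem's end at (323,277), the post top at about (203,420) and the lens at the left. I'll compute the relations from this one camera.

Run:
```python
from h import *
z=np.load("pics/w1.npz");C=(z["K"],z["k"],z["R"],z["t"])
g=lambda u,v,h:onz(C,u,v,h)
p=z["p"].astype(int); w=cloud(C,z["d"])
H=g(325.5,213,.036);R=g(322,208,.012);S=g(272,125,.030);E=g(323,276,.026)
print("H",H,"ring",R,"stud",S,"E",E)
an=lambda a,b:np.arctan2(b[1]-a[1],b[0]-a[0])
print("stem",an(H,E),np.hypot(*(E-H)[:2]),"ring->stud",an(R,S),np.hypot(*(S-R)[:2]), "line", an(g(302,177,.012),g(280,138,.012)),"edge",an(g(290,39,.012),g(420,286,.012)))
m=(abs(w[...,2]-.036)<.004)&(np.hypot(w[...,0]-.6,w[...,1]-.23)<.035);m=cv2.morphologyEx(m.astype(np.uint8),cv2.MORPH_OPEN,np.ones((5,5)))
v,u=np.nonzero(m);print("head px",u.min(),u.max(),v.min(),v.max(),cv2.minEnclosingCircle(np.c_[u,v].astype(np.float32)))
```

```text
H [0.59992724 0.23462873 0.036     ] ring [0.59730028 0.23217115 0.012     ] stud [0.50013631 0.24638933 0.03      ] E [0.65580385 0.187844   0.026     ]
stem -0.6970667359683379 0.07287664448836134 ring->stud 2.9962920382211937 0.09819874703815808 line 2.9843202806040674 edge -0.1509987038924607
head px 299 350 187 237 ((324.5997619628906, 212.03741455078125), 26.090797424316406)
```

Request:
{"api": "drive_tool", "payload": {
  "steps": [
    [-0.1,0.5,-2.5,0,0,0,-1],
    [0,0,-2.5,0,0,0,-1],
    [0,0,-2.5,0,0,0,-1],
    [0,0,-2.5,0,0,0,-1],
    [0,0,-2.5,0,0,0,-1],
    [0,0,-2.5,0,0,0,-1],
    [0,0,-2.0,0,0,0,-1],
    [0,0,-2.0,0,0,0,-1],
    [0,0,-1.6,0,0,0,-1],
    [0,0,-1,0,0,0,-1],
    [0,0,-0.6,0,0,0,-1],
    [0,0,0,0,0,0,-1],
    [0,0,0,0,0,0,-1],
    [0,0,0,0,0,0,-1]
  ]
}}

```text
t: 2.53
eef_pos: [0.6, 0.2352, 0.0178]
eef_rot: [0.325, 0.946, 0.001, 0.001]
contact_force: [0.1, -0.4, 0.5]
width: 0.0928
grasp_force: 0.0
```

Request:
{"api": "drive_tool", "payload": {
  "steps": [
    [0,-0.1,-0.2,0,0,0,-0.5],
    [0,0,0,0,0,0,0],
    [0,0,0,0,0,0,0.5],
    [0,0,0,0,0,0,1],
    [0,0,0,0,0,0,1],
    [0,0,0,0,0,0,1],
    [0,0,0,0,0,0,1],
    [0,0,0,0,0,0,1],
    [0,0,0,0,0,0,1]
  ]
}}

```text
t: 3.28
eef_pos: [0.5991, 0.2342, 0.0147]
eef_rot: [0.324, 0.946, 0.0, 0.0]
contact_force: [-0.2, -0.2, -0.0]
width: 0.0534
grasp_force: 30.0
```

Request:
{"api": "drive_tool", "payload": {
  "steps": [
    [0,0,0.5,0,0,0,1],
    [0,0,0.3,0,0,0,1],
    [0,-0.1,0,0,0,-0.06,1],
    [0,-0.1,0,0,0,-0.11,1],
    [0,0,0,0,0,-0.11,1],
    [0,0,0,0,0,-0.11,1],
    [0,0,0,0,0,-0.11,1],
    [0,0,0,0,0,-0.11,1],
    [0,0,0,0,0,-0.11,1],
    [0,0,0,0,0,-0.11,1],
    [0,0,0,0,0,-0.11,1],
    [0,0,0,0,0,-0.11,1],
    [0,0,0,0,0,-0.11,1],
    [0,0,0,0,0,-0.11,1],
    [0,0,0,0,0,-0.11,1],
    [0,0,0,0,0,-0.11,1],
    [0,0,0,0,0,0,1]
  ]
}}

```text
t: 4.7
eef_pos: [0.5985, 0.2326, 0.0226]
eef_rot: [0.88, 0.475, -0.0, -0.0]
contact_force: [-0.1, 0.1, -1.1]
width: 0.0536
grasp_force: 30.0
```

Request:
{"api": "drive_tool", "payload": {
  "steps": [
    [0,0,0,0,0,-0.1,1],
    [0,0,0,0,0,-0.11,1],
    [0,0,0,0,0,-0.11,1],
    [0,0,0,0,0,-0.11,1],
    [0,0,0,0,0,-0.11,1],
    [0,0,0,0,0,-0.11,1],
    [0,0,0,0,0,-0.11,1],
    [0,0,0,0,0,-0.11,1],
    [0,0,0,0,0,-0.11,1],
    [0,0,0,0,0,-0.11,1],
    [0,0,0,0,0,-0.03,1],
    [0,0,0,0,0,0,1],
    [0,0,0,0,0,0,1]
  ]
}}

```text
t: 5.78
eef_pos: [0.5988, 0.2322, 0.0225]
eef_rot: [0.998, -0.063, -0.0, -0.0]
contact_force: [-0.3, 0.1, -1.9]
width: 0.0537
grasp_force: 30.0
```

Run:
```python
from h import *
s=read_state(); y=Ro.from_quat(s["eef_rot"]).as_matrix()[:,1]; print(s["q"].round(2),s["eef_pos"],np.arctan2(y[1],y[0]))
p,d=grab_frame("scene"); cv2.imwrite("pics/s2.png",cv2.resize(p[205:385,245:445],(660,594),interpolation=cv2.INTER_CUBIC))
C=cam("scene");np.savez("pics/s2.npz",p=p,d=d)
```

```text
[-0.68  0.88  0.49  1.63 -0.56  0.77 -1.63] [0.59875929 0.232242   0.02254548] -1.6963269513458838
```

View pics/s2.png

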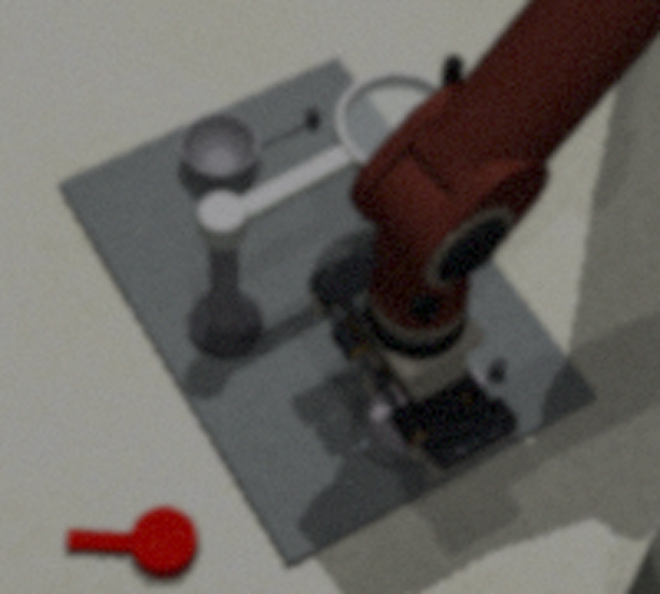

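The scene view shows the gripper holding the piece, with the pale stem end at (475,378) next to the stud at (497,370). I lower it, release it and rise.

Request:
{"api": "drive_tool", "payload": {
  "steps": [
    [0,0,-0.4,0,0,0,1],
    [0,0,-0.4,0,0,0,1],
    [0,0,0,0,0,0,1],
    [0,0,0,0,0,0,1],
    [0,0,0,0,0,0,0],
    [0,0,0,0,0,0,-0.5],
    [0,0,0,0,0,0,-1],
    [0,0,0,0,0,0,-1],
    [0,0,0,0,0,0,-1],
    [0,0,1,0,0,0,-1],
    [0,0,2,0,0,0,-1],
    [0,0,3,0,0,0,-1],
    [0,0,3,0,0,0,-1],
    [0,0,3,0,0,0,-1],
    [0,0,3,0,0,0,-1],
    [0,0,3,0,0,0,-1],
    [0,0,3,0,0,0,-1],
    [0,0,2,0,0,0,-1],
    [0,0,0,0,0,0,-1],
    [0,0,0,0,0,0,-1]
  ]
}}

```text
t: 7.5
eef_pos: [0.5994, 0.2318, 0.2465]
eef_rot: [0.998, -0.065, 0.001, -0.001]
contact_force: [0.0, 0.2, -0.9]
width: 0.0931
grasp_force: 0.0
```

Run:
```python
from h import *
C=cam("wrist");p,d=grab_frame("wrist");cv2.imwrite("pics/w2.png",p); np.savez("pics/w2.npz",p=p,d=d,K=C[0],k=C[1],R=C[2],t=C[3])
```

```text
(no output)
```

View pics/w2.png

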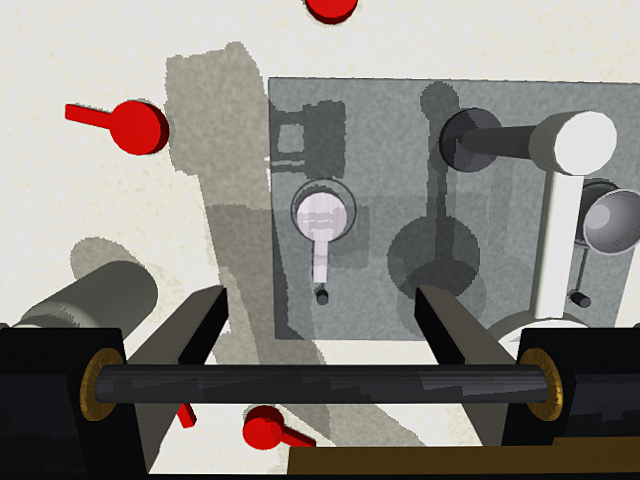

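The wrist view shows the piece flat, with its head's top at (320,216) inside the ring centred at (323,210). The stem's end is at (320,283), in line with the stud at (322,293). I check that in numbers and locate the handle from the saved clouds.

Run:
```python
from h import *
from scipy.optimize import least_squares
L=lambda f:(lambda z:((z["K"],z["k"],z["R"],z["t"]),z["d"]))(np.load(f))
C,d=L("pics/w2.npz");g=lambda u,v,h:onz(C,u,v,h);an=lambda a,b:np.arctan2(b[1]-a[1],b[0]-a[0])
H=g(320.5,216,.036);R=g(323,210,.012);S=g(322,293,.030);E=g(320,283,.026)
print("H",H,"R",R,"S",S,"stem",an(H,E),"ring-stud",an(R,S),"edge",an(g(269,78,.012),g(275,339,.012)),"post",g(586,143,.177),g(586,143,.186))
P=np.array([.6547,.068])
for f in ("scene","side","w1"):
    C,d=L(f"pics/{f}.npz"); w=cloud(C,d); x,y,z=w[...,0],w[...,1],w[...,2]
    m=(z>.198)&(z<.232)&(np.hypot(x-.436,y-.084)<.04); q=w[m]
    if len(q): print(f,"handle",len(q),np.median(q,0),q.min(0),q.max(0))
    m=(z>.165)&(z<.192)&(np.hypot(x-.485,y-.08)<.07); q=w[m]
    if len(q)>20:
        a,b=np.percentile(q,2,0),np.percentile(q,98,0); c=(a+b)/2; print(f,"ring",len(q),a,b,c,an(P,c),np.hypot(*(c[:2]-P)))
```

```text
H [0.59820838 0.23363419 0.036     ] R [0.59955604 0.23072585 0.012     ] S [0.508724   0.24371096 0.03      ] stem 3.0033258095272 ring-stud 2.9995972871545957 edge 2.996616362900342 post [0.65227084 0.05934888 0.177     ] [0.65320747 0.06558959 0.186     ]
scene handle 72 [0.43973433 0.08902279 0.21867066] [0.42694155 0.07726196 0.19817974] [0.44551725 0.09587604 0.23165371]
scene ring 1135 [0.43917416 0.03451678 0.17406755] [0.5451921  0.13266019 0.19032481] [0.49218313 0.08358848 0.18219618] 3.0459660409729112 0.16326277681651602
side handle 82 [0.43696564 0.08091325 0.21612102] [0.42900869 0.07470929 0.19855445] [0.44686495 0.09645145 0.22979564]
side ring 823 [0.43527288 0.02986529 0.17045718] [0.5481331  0.13147915 0.18781618] [0.49170299 0.08067222 0.17913668] 3.064003630253562 0.16348886735426454
w1 ring 16607 [0.44573586 0.04186484 0.17103811] [0.53825091 0.13652274 0.18588087] [0.49199338 0.08919379 0.17845949] 3.012064212756272 0.1640811378973892
```

The stem is at 3.003 against 3.000 for the place's line, and the head is about 3 mm off the ring centre, so the piece is placed. The handle is at (0.437, 0.086). Next I grasp it from above with the fingers tangential to the swing.

Request:
{"api": "drive_tool", "payload": {
  "steps": [
    [0,0,2,0,0,0,-1],
    [0,0,2,0,0,0,-1],
    [-1.8,-1.6,0,0,0,0,-1],
    [-1.8,-1.6,0,0,0,0,-1],
    [-1.8,-1.6,0,0,0,0,-1],
    [-1.8,-1.6,0,0,0,0,-1],
    [-1.8,-1.6,0,0,0,0,-1],
    [-1.8,-1.6,0,0,0,0,-1],
    [-1.8,-1.6,0,0,0,0,-1],
    [-1.8,-1.6,0,0,0,0,-1],
    [-1.8,-1.8,0,0,0,0,-1],
    [0,0,0,0,0,0,-1],
    [0,0,0,0,0,0,-1],
    [0,0,0,0,0,0,-1]
  ]
}}

```text
t: 8.72
eef_pos: [0.4368, 0.0868, 0.2839]
eef_rot: [0.998, -0.064, -0.001, 0.0]
contact_force: [0.0, 0.7, -0.1]
width: 0.0927
grasp_force: 0.0
```

Run:
```python
from h import *
s=read_state(); print(s["q"].round(2))
p,d=grab_frame("side"); cv2.imwrite("pics/s3.png",cv2.resize(p[120:300,200:440],(800,600),interpolation=cv2.INTER_CUBIC))
```

```text
[-0.81  0.28  0.74  1.89 -0.21  1.06 -1.68]
```

View pics/s3.png

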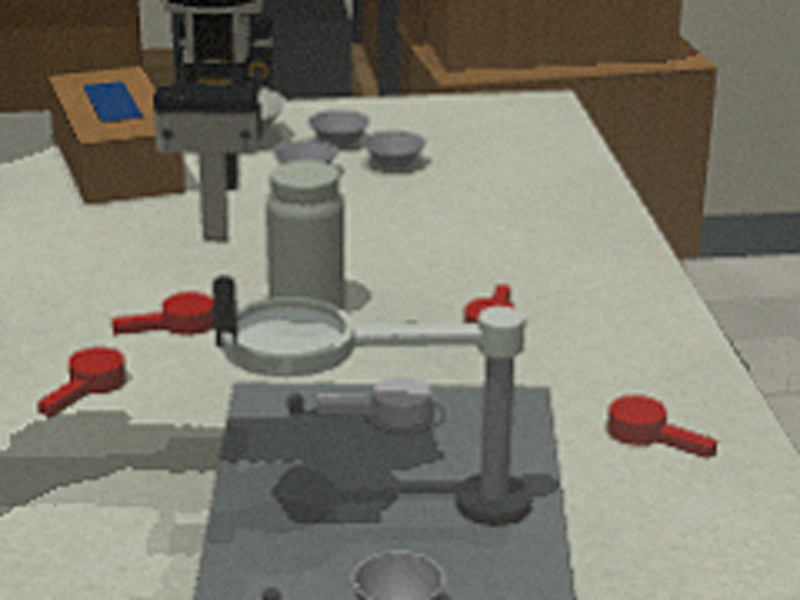

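The side view shows the open fingers (near finger at (215,195)) right over the black handle at (224,310). The piece is aligned with its stud. I descend and grip.

Request:
{"api": "drive_tool", "payload": {
  "steps": [
    [0,0,-2,0,0,0,-1],
    [0,0,-2,0,0,0,-1],
    [0,0,-2,0,0,0,-1],
    [0,0,-1.2,0,0,0,-1],
    [0,0,-0.7,0,0,0,-1],
    [0,0,0,0,0,0,-1],
    [0,0,0,0,0,0,-0.3],
    [0,0,0,0,0,0,0],
    [0,0,0,0,0,0,0.3],
    [0,0,0,0,0,0,0.5],
    [0,0,0,0,0,0,0.7],
    [0,0,0,0,0,0,1],
    [0,0,0,0,0,0,1],
    [0,0,0,0,0,0,1],
    [0,0,0,0,0,0,1]
  ]
}}

```text
t: 10.02
eef_pos: [0.437, 0.086, 0.2057]
eef_rot: [0.998, -0.065, 0.0, -0.0]
contact_force: [0.5, -0.7, 0.2]
width: 0.0376
grasp_force: 0.0
```

Run:
```python
from h import *
s=read_state(); h=np.array(s["eef_pos"][:2]); print(h,s["width"],s["contact_force"])
for P in ([.6547,.068],[.652,.068]):
    P=np.array(P); a=np.arctan2(*(h-P)[::-1]); r=np.hypot(*(h-P)); print(a,r)
    T=np.array([.599,.2325]); b=np.arctan2(*(T-P)[::-1]); print("target",b,"r",np.hypot(*(T-P)))
    q=P+r*np.stack([np.cos(t:=np.linspace(a,b,17)),np.sin(t)],1); print((np.diff(q,axis=0)*100).round(2).tolist(),q[-1],(b-a)/16)
```

```text
[0.43695085 0.08601793] 0.03756588060862522 [ 0.53252152 -0.66621581  0.15023282]
3.059034468933649 0.2184933373453113
target 1.897281004600685 r 0.17367423527973283
[[0.19, 1.57], [0.3, 1.56], [0.41, 1.53], [0.52, 1.5], [0.63, 1.46], [0.74, 1.41], [0.84, 1.35], [0.93, 1.28], [1.02, 1.21], [1.11, 1.14], [1.19, 1.05], [1.26, 0.96], [1.33, 0.87], [1.39, 0.77], [1.44, 0.67], [1.48, 0.56]] [0.58462582 0.27495156] -0.07260959152081024
3.058002720672044 0.21580264838434876
target 1.8824831770338926 r 0.17282722586444535
[[0.19, 1.57], [0.31, 1.56], [0.42, 1.53], [0.53, 1.49], [0.64, 1.45], [0.74, 1.4], [0.84, 1.34], [0.94, 1.28], [1.03, 1.2], [1.12, 1.13], [1.2, 1.04], [1.27, 0.95], [1.34, 0.85], [1.39, 0.75], [1.45, 0.65], [1.49, 0.54]] [0.58582096 0.27340476] -0.07346997147738446
```

Not quite closed yet, so I wait a moment more.

Request:
{"api": "drive_tool", "payload": {
  "steps": [
    [0,0,0,0,0,0,1],
    [0,0,0,0,0,0,1],
    [0,0,0,0,0,0,1],
    [0,0,0,0,0,0,1],
    [0,0,0,0,0,0,1],
    [0,0,0,0,0,0,1]
  ]
}}

```text
t: 10.52
eef_pos: [0.437, 0.0862, 0.2056]
eef_rot: [0.998, -0.065, -0.0, -0.0]
contact_force: [-0.5, 0.7, -0.4]
width: 0.0169
grasp_force: 30.0
```

Request:
{"api": "drive_tool", "payload": {
  "steps": [
    [0.19,1.57,0,0,0,-0.045,1],
    [0.3,1.56,0,0,0,-0.045,1],
    [0.41,1.53,0,0,0,-0.045,1],
    [0.52,1.5,0,0,0,-0.045,1],
    [0.63,1.46,0,0,0,-0.045,1],
    [0.74,1.41,0,0,0,-0.045,1],
    [0.84,1.35,0,0,0,-0.045,1],
    [0.93,1.28,0,0,0,-0.045,1],
    [0,0,0,0,0,0,1]
  ]
}}

```text
t: 11.27
eef_pos: [0.4825, 0.2062, 0.2055]
eef_rot: [0.97, -0.241, -0.001, -0.001]
contact_force: [-3.9, 2.9, 4.5]
width: 0.0172
grasp_force: 30.0
```

Request:
{"api": "drive_tool", "payload": {
  "steps": [
    [1.02,1.21,0,0,0,-0.045,1],
    [1.11,1.14,0,0,0,-0.045,1],
    [1.19,1.05,0,0,0,-0.045,1],
    [1.26,0.96,0,0,0,-0.045,1],
    [1.33,0.87,0,0,0,-0.045,1],
    [1.39,0.77,0,0,0,-0.045,1],
    [1.44,0.67,0,0,0,-0.045,1],
    [1.48,0.56,0,0,0,-0.045,1],
    [0,0,0,0,0,0,1],
    [0,0,0,0,0,0,1],
    [0,0,0,0,0,0,1]
  ]
}}

```text
t: 12.18
eef_pos: [0.5839, 0.2788, 0.2056]
eef_rot: [0.912, -0.411, -0.002, -0.002]
contact_force: [-0.6, 5.3, 2.0]
width: 0.0176
grasp_force: 30.0
```

Run:
```python
from h import *
C=cam("side");p,d=grab_frame("side"); cv2.imwrite("pics/s4.png",cv2.resize(p[150:300,240:400],(640,600),interpolation=cv2.INTER_CUBIC))
for n in ("side","scene"):
    C=cam(n);p,d=grab_frame(n);w=cloud(C,d);x,y,z=w[...,0],w[...,1],w[...,2]
    m=(z>.16)&(z<.192)&(np.hypot(x-.6,y-.23)<.062);q=w[m]; a,b=np.percentile(q,2,0),np.percentile(q,98,0); print(n,len(q),a,b,(a+b)/2)
```

```text
side 609 [0.55042793 0.17528176 0.16949968] [0.64736732 0.27774142 0.18819205] [0.59889762 0.22651159 0.17884586]
scene 961 [0.56250033 0.17688969 0.17310695] [0.651659   0.27267848 0.18960617] [0.60707966 0.22478409 0.18135656]
```

View pics/s4.png

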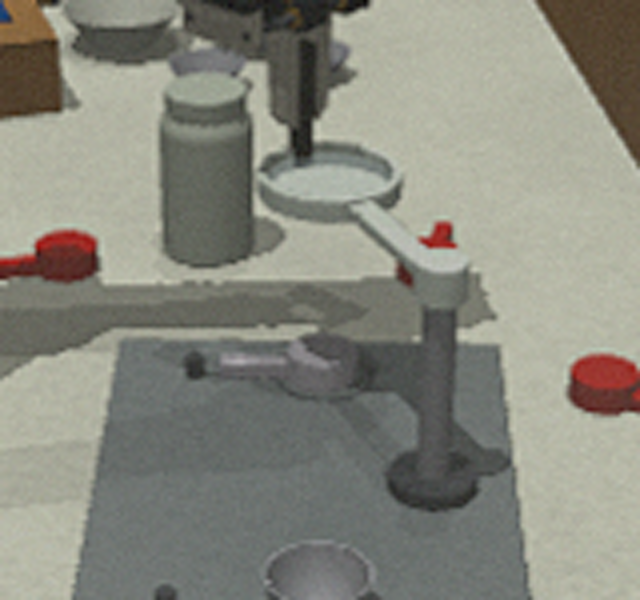

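The side view shows the lens ring at (330,180) over the piece, with the gripper still on the handle. By the handle's bearing the lens is at about (0.601, 0.229), against the head at (0.599, 0.233). I release and rise clear.

Request:
{"api": "drive_tool", "payload": {
  "steps": [
    [0,-0.2,0,0,0,0,1],
    [0,0,0,0,0,0,0.6],
    [0,0,0,0,0,0,0.3],
    [0,0,0,0,0,0,0],
    [0,0,0,0,0,0,-0.5],
    [0,0,0,0,0,0,-1],
    [0,0,0,0,0,0,-1],
    [0,0,0,0,0,0,-1],
    [0,0,1,0,0,0,-1],
    [0,0,2,0,0,0,-1],
    [0,0,3,0,0,0,-1],
    [0,0,3,0,0,0,-1],
    [0,0,3,0,0,0,-1],
    [0,0,3,0,0,0,-1],
    [0,0,2,0,0,0,-1],
    [0,0,0,0,0,0,-1],
    [0,0,0,0,0,0,-1],
    [0,0,0,0,0,0,-1]
  ]
}}

```text
t: 13.83
eef_pos: [0.5843, 0.2728, 0.3749]
eef_rot: [0.911, -0.412, -0.001, 0.0]
contact_force: [-0.0, 0.2, -0.4]
width: 0.0927
grasp_force: 0.0
```

Run:
```python
from h import *
W=None
for n in ("side","scene","wrist"):
    C=cam(n);p,d=grab_frame(n);w=cloud(C,d);x,y,z=w[...,0],w[...,1],w[...,2]
    m=(z>.165)&(z<.192)&(np.hypot(x-.6,y-.23)<.064);q=w[m]
    if len(q)<50: continue
    a,b=np.percentile(q,2,0),np.percentile(q,98,0); print(n,len(q),a,b,(a+b)/2)
    m=(z>.196)&(z<.232)&(np.hypot(x-.584,y-.277)<.03);q=w[m]
    if len(q): print("handle",len(q),q.min(0),q.max(0))
    W=p if n=="scene" else W
cv2.imwrite("pics/s5.png",cv2.resize(W[215:380,255:435],(648,594),interpolation=cv2.INTER_CUBIC))
```

```text
side 622 [0.54920766 0.17312081 0.16942024] [0.6463133  0.27810544 0.18793839] [0.59776048 0.22561312 0.17867932]
handle 68 [0.57391193 0.25999973 0.19753484] [0.59021325 0.28686237 0.2287804 ]
scene 1358 [0.55288469 0.17728739 0.17396627] [0.65005779 0.28008541 0.19008627] [0.60147124 0.2286864  0.18202627]
handle 85 [0.57597415 0.26666617 0.19680734] [0.59303605 0.28405222 0.23132658]
wrist 9580 [0.55336364 0.17704266 0.17680899] [0.64624337 0.27638804 0.18611101] [0.59980351 0.22671535 0.18146   ]
handle 420 [0.57560889 0.26849864 0.19644549] [0.59304159 0.28567121 0.22890254]
```

View pics/s5.png

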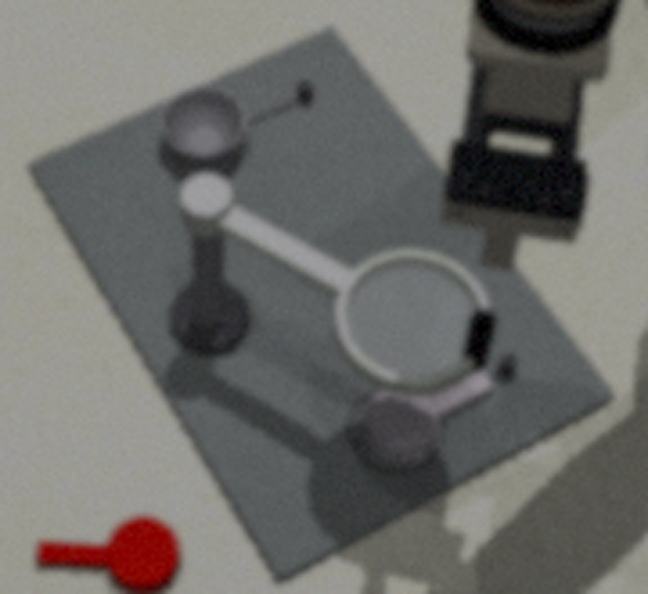

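The last view shows the stem pointing at the stud at (507,370), with the head near (400,430). The lens ring, at (413,318) in this oblique view, measures about (0.600, 0.228), roughly 5 mm from the head. The gripper is clear, so I hand in.

```bash
python3 -c "
from workcell import *
print(close_job())"
```

```text
the job is handed in; nothing more can be done
None
```

The job is handed in: by my camera measurements the test piece lies flat on the left place with its stem pointing at the stud (within about 0.01 rad) and its head about 3 mm off centre, the lens is about 5 mm from the head's centre, and I kept clear of the bowl and jars; no pass/fail verdict came back.

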